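Press a vent into a rearing-box lid with the bench locking clamp

TASK

Take the nearer lid, whose vent still stands proud, by its purple handle, lay it on the locking clamp's plate with the vent end towards the jaw and slide it in, firmly but without ramming, until you feel it pressed home against both stop pins. Then push the clamp's blue handle down without forcing it until it snaps over centre and stays locked with your hand off it, so that the pad drives the vent home; do not press the vent with the fingers. Finally flick the red release tab up so that the clamp springs fully open, and leave the lid lying there against its pins and everything else on the bench where it was.

Things in the scene. Friction and masses are not known exactly. Their poses are not given: they have to be found in the camera images.
- nest (a point): The locking clamp: steel locking pliers fixed on a grey base on the bench; place and yaw vary. This point, on top of its lid plate 16 mm above the bench, is where the centre of a seated lid's underside belongs. Its axes are the clamp's: x out of the jaw's mouth (the lid slides in towards -x), z up. The plate spans x = -90 to +60 mm, 112 mm wide, so a seated lid's handle end overhangs it.
- stops: The clamp's two upright stop pins, each 10 mm thick, standing 14 mm above the lid plate at nest x = -80 mm, y = +26 and -26 mm. Their faces (nest x = -75 mm) touch the lid's vent-end edge when it is home. Measured poses are too coarse to seat it: feel for the pins. Origin on the bench under the pad.
- mouth (a point): Middle of the open end of the two aluminium side guides on the lid plate (nest x = +45 mm, on the plate's top); axes as nest. The guides stand 9 mm above the plate. They are 95 mm apart (the lid is 90 mm wide) from nest x = -77 to +15 mm, then flare to 103 mm apart at this point.
- pad_face (a point): Centre of the underside of the black pressing pad, 34 mm wide, carried by the 18 mm wide jaw. When open it is 39 mm above the bench over nest x = -43 mm, leaving 7 mm over the proud vent of a lid on the plate; the open jaw reaches forward to nest x = -25 mm and up to 86 mm above the bench. Behind it, towards nest -x, are the pliers' body and handles.
- lid_center (a point): The loose lid to be worked on: pale grey plate 150 x 90 x 5 mm with a purple handle at one end and a round steel vent at the other, 0.08 to 0.13 kg, lying on the bench. Point: centre of the plate, 2.5 mm above its underside. x runs along the 150 mm side towards the handle end, z up. Another lid of this kind, already finished, lies at the far right: leave it.
- lid_grip (a point): The purple handle moulded on the lid: upright bar 60 mm long (along the lid's x), 14 mm wide (along y), its top 33 mm above the lid's underside. The point is on its middle, 24 mm above the lid's underside, at lid x = +40 mm; axes as the lid's.
- vent_top (a point): Centre of the top of the steel mesh vent in the lid, at lid x = -45 mm; z up. Its flange is 40 mm wide and 3 mm thick, over a raised collar 48 mm wide. Started but standing proud, its top is 16 mm above the lid's underside; 11 mm when home.
- vent (a joint): How far the vent is pressed into the lid, m: 0 to 0.0008 at the start (standing proud), 0.005 when home with its flange on the collar. A press fit that takes about 30 N: work for the clamp, not for fingers.
- lever (a joint): The blue squeeze handle, rad: 0 open (held up by a spring), about 0.70 dead centre, 0.76 to 0.80 locked. About 4 N moves it at first; from 0.17 the pad meets the vent, the push at the handle rises to 11 to 14 N near 0.28, then falls; past centre it snaps down onto its stop by itself and stays locked. Pushing further only loads the rigid stop.
- handle (a point): Point on top of the blue squeeze handle, 19 mm from its free end, where it is best pushed down. The handle is 22 mm wide, 13 mm thick. Axes: x along it towards the jaw, z out of its top. Open it is at nest x = -212, z = +142 mm; it comes down on an arc to nest x = -242, z = +76 mm locked, which is 92 mm above the bench.
- release (a joint): The release lever inside the squeeze handle, rad: 0 at rest, grows as its red tab is lifted, 0.14 at most. With the clamp locked, about 4 N up at the tab swings it about 0.1 rad (10 to 12 mm at the tab); that breaks the toggle and the handle springs up, carrying the tab along, 90 mm in all.
- tab (a point): Middle of the red release tab, 14 mm wide (along the clamp's y), 7 mm thick, sticking out 36 mm beyond the blue handle's free end. Pinch it across its width from above and lift, or hook it from below. Axes: x along it towards the jaw, z up. Locked: nest x = -283 mm, 75 mm above the bench; open: nest x = -255 mm, 166 mm above the bench. Only bare bench is below it.
- jaw: The clamp's moving jaw with all it carries (pad, squeeze handle, release lever); origin at its pivot, 62 mm behind the pad and 40 mm above the bench.
- lid: The same loose lid as point lid_center; this origin is at the centre of its underside, same axes.
- spare_vent1: Bystander, to be left alone: spare vent, steel disc 40 mm wide and 9 mm tall; origin at its underside.
- spare_vent2: Bystander, to be left alone: spare vent, steel disc 40 mm wide and 9 mm tall; origin at its underside.
- finished_lid: Bystander, to be left alone: finished lid of the same kind, 150 x 90 mm, with its vent home; origin at its underside.
- brush: Bystander, to be left alone: small brush lying on the bench; origin at its underside.
- scoop: Bystander, to be left alone: spoon-shaped scoop lying on the bench; origin at its underside.
- spray_bottle: Bystander, to be left alone: white bottle with blue cap, 64 mm wide, 190 mm tall; origin at its underside.
- jar: Bystander, to be left alone: amber jar with yellow cap, 68 mm wide, 75 mm tall; origin at its underside.
- cup: Bystander, to be left alone: white plastic cup, 72 mm wide, 75 mm tall; origin at its underside.
There are look-alikes about, which are no part of the job. Leave any brown look-alike of the lid alone.

How it is judged:
By the outcome, as a careful person would: the job done as asked, in the order asked, and still so for the second after the job is handed in, with the robot touching nothing.
It also fails if it takes over 67 s, if anything falls off the work surface, if the arm or the gripper's body presses on something with over 40 N, if the wrist force passes 120 N, or if a joint passes its speed limit or range.

ROBOT

A 7-joint arm with a two-finger parallel gripper is mounted at the origin on the work surface. World frame = base frame: x ahead of the robot, y to its left, z up, the work surface at z = 0. Lengths are in m, angles in rad, forces in N, time in s.
With the tool pointing down it reaches from about 0.35 to 0.9 m from the base axis. Payload 8.1 kg.
Tool frame: the origin (TCP) lies midway between the tips of the shut fingers; the grasp point (between the pads) lies 19 mm behind it (r.grasp_offset is the distance from the TCP to the grasp point, in m); z points along the fingers, y is the direction in which the jaws open and shut (so a half turn about z gives the same grasp; the last joint's range is limited). The gripper opens to 85 mm and grips with 20 to 120 N. Pads are 22 mm wide; open, the fingers measure 114 mm over their backs; the gripper's body (76 mm by 85 mm) begins 54 mm behind the grasp point. The pads swing forward as they close: fully open they stand 13 mm farther back than shut.
Start: joints at [1.028, 0.434, 0.025, 1.573, -0.012, 1.134, -0.075], TCP at [0.266, -0.566, 0.231] pointing down, gripper open.
Joint ranges: [-2.62, 2.62], [-0.44, 2.09], [-1.27, 1.32], [0.08, 2.57], [-1.32, 4.46], [0.12, 2], [-2.74, 2.74]. Speed limits (rad/s): [2.22, 2.22, 3.01, 3.01, 3.14, 3.14, 3.14].

INTERFACE

Orientations are given as a 3x3 rotation matrix whose columns are the frame's x, y, z axes.
In Python, from rig import get_state, grab_frame, camera_model, ticket, r gives the robot as it stands.
- The arm moves only by the tool send_rows, never from a script. Its argument "commands" is a list of rows, each an object with "slide": the shift along the world's x, y, z in m, a list of three; "turn": the turn, a rotation vector about the world's x, y, z in degrees, a list of three. In form: [{"slide": [x, y, z], "turn": [rx, ry, rz]}, ...]. A call has 1 to 10 rows; each row shifts and turns the pose as measured when the row begins; what a row does not reach is not made up. A row lasts 1/8 s, in which the tool goes at most 62.5 mm and 10.7 degrees, less where a joint would pass 70% of its speed; a pose out of reach is approached as far as the arm can. A call with a gripper value outside its range is refused whole. "jaw" is the closure, from -1 (fully open) to 1 (shut), set as the call begins (left out, the last holds). The fingers move at their own pace and stop on an object; "squeeze" is the grip in N (left out, the last holds). Time passes only in rows, so rows that do not move let the fingers close. It gives the time, the measured TCP pose, the force and the opening at its end, in the units of the state.
- get_state(): the state, without advancing time (a new reading comes with each control period).
- grab_frame(name): name is "side" or "top" or "wrist"; returns the picture (420x560x3 uint8, blue, green, red); there is no depth.
- camera_model(name): a dict with "fov_y" (degrees; the focal length in pixels is half the picture's height over the tangent of half this angle, whatever the lens; pixels are square), "cx", "cy" (the principal point, pixels), "position" and "orientation" of the camera in the world. Camera axes: x right, y down, z forward; pixel columns grow to the right and rows downward; lengths in m; the calibration is good to about 2 mm. A picture is of the moment at which its call begins: read the wrist's pose just before it. camera_model takes no time and is no camera call; for the wrist camera it gives the pose at the moment of the call.
- ticket.finish_job(): hands the job in, once; it reports no verdict.
The state is a dict: "clock": time; "joint_pos": joint angles; "qvel": joint speeds; "effort": joint torques, N m; "position": TCP position; "orientation": TCP orientation; "contact_force": force on the tool from outside, world axes, zero at the start; "ft_torque": the same for the moment, N m; "opening": finger opening in m.
Only numpy, scipy, OpenCV 4.12 (cv2) and the standard library are available. Lean on these libraries where they do the work, as an engineer would, in place of code of your own. Each camera call takes 0.05 s, during which the arm holds its last target. There are 200 camera calls.

## Working session

There is one attempt and no reset: what is moved stays moved. The work goes in short steps, Python scripts to look and compute and a tool call to move; the robot and the scene stay as the last step left them, time stands still between calls to the robot, and variables do not carry over. Pictures are saved under pics/ and viewed, about 8 in all and at most 12, crops included, and the job is handed in when it is done.

Besides the shell and the picture viewer there is one more tool, called as a command line: name --argument value ..., lists and objects as JSON in quotes. send_rows: Moves the arm, as the interface text tells. Its arguments: {"type":"object","properties":{"commands":{"type":"array","items":{"type":"object","properties":{"slide":{"type":"array","items":{"type":"number"}},"turn":{"type":"array","items":{"type":"number"}}}}},"jaw":{"type":"number"},"squeeze":{"type":"number"}},"required":["commands"]}

```bash
ls; mkdir -p pics; python3 - <<'E'
from rig import get_state, grab_frame, camera_model
import cv2,numpy as np
for n in ("top","side"):
    f=grab_frame(n); cv2.imwrite(f"pics/{n}0.png",f)
    m=camera_model(n); print(n,m)
s=get_state();print({k:np.round(v,3).tolist() for k,v in s.items()})
E
```

```text
pics
top {'fov_y': 42.84829064725408, 'cx': 270.1804774105848, 'cy': 205.9874412025188, 'position': array([ 0.35407049, -0.02188732,  1.70492017]), 'orientation': array([[-2.68254028e-04, -9.92810739e-01,  1.19694463e-01],
       [-9.99976653e-01,  1.08360034e-03,  6.74686420e-03],
       [-6.82806019e-03, -1.19689859e-01, -9.92787850e-01]])}
side {'fov_y': 56.850646204567575, 'cx': 280.3935902706487, 'cy': 201.19484766585165, 'position': array([ 0.44088317, -0.67587968,  0.79777849]), 'orientation': array([[ 9.87972238e-01, -1.09470868e-01,  1.09210737e-01],
       [-1.54630360e-01, -6.96893010e-01,  7.00306778e-01],
       [-5.54991516e-04, -7.08770951e-01, -7.05438467e-01]])}
{'clock': 0.1, 'joint_pos': [1.028, 0.435, 0.025, 1.574, -0.012, 1.134, -0.075], 'qvel': [0.0, -0.003, -0.001, -0.002, -0.0, -0.001, -0.002], 'effort': [0.002, -67.176, 1.028, -31.691, 0.016, 0.007, -0.0], 'position': [0.266, -0.565, 0.231], 'orientation': [[0.905, 0.426, -0.001], [0.426, -0.905, 0.001], [-0.0, -0.001, -1.0]], 'contact_force': [-1.218, -0.284, -0.177], 'ft_torque': [0.0, 0.019, 0.003], 'opening': 0.085}
```

View pics/top0.png

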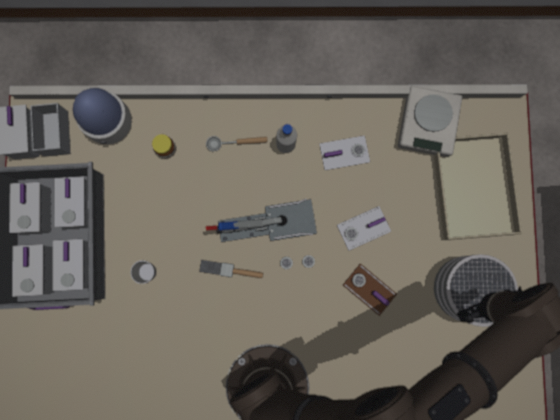

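View pics/side0.png

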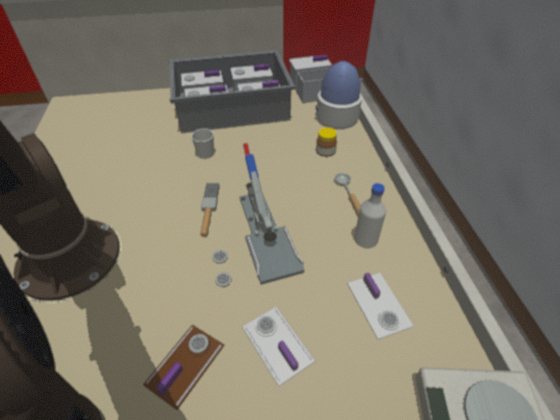

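Lid candidates in the top view: white lid at (365,228), white lid at (345,153) and brown lid at (370,288). The one at (365,228) fits, being white and nearer. The lid at (345,153) is the far-right finished one, and the brown one is a look-alike. I'll confirm this in an enlarged crop.

```bash
cat > h.py <<'E'
import numpy as np, cv2
from rig import get_state, grab_frame, camera_model
def ray(m,uv):
    f=210/np.tan(np.radians(m['fov_y']/2)); d=np.array([(uv[0]-m['cx'])/f,(uv[1]-m['cy'])/f,1.])
    return np.array(m['position']),np.array(m['orientation'])@d
def onz(m,uv,z):
    p,d=ray(m,uv); return p+d*(z-p[2])/d[2]
def proj(m,P):
    f=210/np.tan(np.radians(m['fov_y']/2)); c=(np.atleast_2d(P)-m['position'])@m['orientation']
    return np.c_[c[:,0]/c[:,2]*f+m['cx'],c[:,1]/c[:,2]*f+m['cy']]
E
python3 - <<'E'
from h import *
t=cv2.imread('pics/top0.png');s=cv2.imread('pics/side0.png')
a=cv2.resize(t[130:310,195:405],None,fx=1.9,fy=1.9,interpolation=cv2.INTER_CUBIC)  # 399x342
b=cv2.resize(s[130:410,140:420],(400,400),interpolation=cv2.INTER_CUBIC)
o=np.zeros((400,800,3),np.uint8);o[:342,:399]=a;o[:,400:]=b
cv2.imwrite('pics/c1.png',o)
m=camera_model('top')
for n,uv,z in [('lidc',(365,228),.005),('vent',(351,233),.016),('grip',(375,224),.033),('plate c',(291,220),.016),('plate R',(315,218),.016),('tab',(211,229),.166)]:
    print(n,onz(m,uv,z).round(3))
E
```

```text
lidc [ 0.488 -0.312  0.005]
vent [ 0.472 -0.265  0.016]
grip [ 0.499 -0.339  0.033]
plate c [ 0.513 -0.076  0.016]
plate R [ 0.519 -0.152  0.016]
tab [0.473 0.159 0.166]
```

View pics/c1.png

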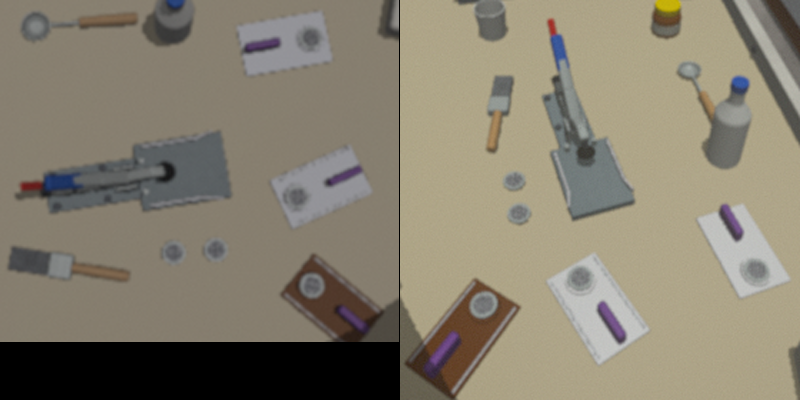

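The crop confirms the near white lid: its mesh vent sits proud on the collar, and the vent end already faces the clamp. The brown and far-right ones are the look-alike and the finished lid. I'll move over the near lid and look with the wrist camera.

send_rows --commands '[{"slide":[0.03,0.03,0.01],"turn":[0,0,10.6]},{"slide":[0.03,0.03,0.01],"turn":[0,0,10.6]},{"slide":[0.03,0.03,0.01],"turn":[0,0,10.6]},{"slide":[0.03,0.03,0.01],"turn":[0,0,10.6]},{"slide":[0.03,0.03,0.01],"turn":[0,0,10.6]},{"slide":[0.03,0.03,0.01],"turn":[0,0,10.6]},{"slide":[0.03,0.03,0.01],"turn":[0,0,10.6]},{"slide":[0.03,0.03,0.01],"turn":[0,0,10.6]},{"slide":[0,0,0],"turn":[0,0,0]}]' --jaw -1

```text
clock: 1.23
position: [0.5091, -0.3151, 0.3093]
orientation: [[-0.367, 0.93, -0.006], [0.93, 0.367, -0.002], [0.0, -0.006, -1.0]]
contact_force: [-1.0, -0.7, -0.5]
opening: 0.0854
```

```bash
python3 - <<'E'
from h import *
s=get_state();print({k:np.round(v,3).tolist() for k,v in s.items()})
m=camera_model('wrist');f=grab_frame('wrist');cv2.imwrite('pics/w1.png',f);np.save('w1.npy',m,allow_pickle=True)
print(m); print([np.round(onz(m,c,0),3) for c in [(0,0),(559,0),(559,419),(0,419)]])
E
```

```text
{'clock': 1.225, 'joint_pos': [0.736, 0.376, -0.391, 1.492, 0.15, 1.308, 0.706], 'qvel': [0.026, 0.002, 0.063, 0.025, 0.021, 0.003, -0.018], 'effort': [-1.397, -62.46, -5.535, -33.864, -0.078, 0.103, 0.769], 'position': [0.509, -0.315, 0.309], 'orientation': [[-0.367, 0.93, -0.006], [0.93, 0.367, -0.002], [0.0, -0.006, -1.0]], 'contact_force': [-0.965, -0.724, -0.46], 'ft_torque': [-0.027, -0.009, 0.021], 'opening': 0.085}
{'fov_y': 69.44711142869183, 'cx': 282.55284963768474, 'cy': 214.47273409477697, 'position': array([ 0.48570955, -0.25160674,  0.45171708]), 'orientation': array([[ 0.93071617,  0.35406092,  0.09169668],
       [ 0.36568324, -0.89634028, -0.25069875],
       [-0.0065712 ,  0.26686132, -0.96371254]])}
[array([ 0.081, -0.235,  0.   ]), array([0.755, 0.028, 0.   ]), array([ 1.161, -0.55 , -0.   ]), array([ 0.174, -0.947,  0.   ])]
```

View pics/w1.png

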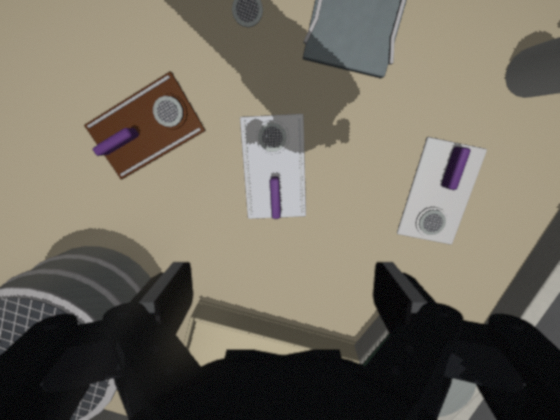

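```bash
python3 - <<'E'
from h import *
from scipy.optimize import least_squares
m=np.load('w1.npy',allow_pickle=True).item(); f=cv2.imread('pics/w1.png')
hsv=cv2.cvtColor(f,cv2.COLOR_BGR2HSV)
p=((abs(hsv[...,0].astype(int)-140)<15)&(hsv[...,1]>80)).astype(np.uint8); p[:,:240]=0;p[:,320:]=0;p[240:]=0
ys,xs=np.nonzero(p); print(len(xs),xs.mean(),ys.mean(),xs.min(),xs.max(),ys.min(),ys.max())
c=np.array([(241.5,115),(302.5,114),(305.5,216.5),(249,219)])
L=np.array([(-75,-45),(-75,45),(75,45),(75,-45)])/1000.
def P(q,L,z): 
    a=q[2];R=np.array([[np.cos(a),-np.sin(a)],[np.sin(a),np.cos(a)]]);return np.c_[L@R.T+q[:2],np.full(len(L),z)]
r=least_squares(lambda q:(proj(m,P(q,L,.005))-c).ravel(),[.49,-.31,-1.2]); q=r.x
print('lid',q.round(4),np.degrees(q[2]),r.fun.round(1))
g=P(q,np.array([[.04,0]]),.024); print('grip',g,'proj',proj(m,g))
a=onz(m,(304.5,56),.016);b=onz(m,(384,75),.016);mid=(a+b)/2;print('plate front',a,b,mid,np.linalg.norm(a-b),'yaw of y axis',np.degrees(np.arctan2(*(b-a)[1::-1])))
E
```

```text
313 275.00958466453676 197.44728434504793 271 279 178 217
lid [ 0.4918 -0.3068 -1.1561] -66.24106179578672 [-1.3  1.1  1.7 -0.6  0.8 -0.1 -1.3 -0.4]
grip [[ 0.50791904 -0.34341307  0.024     ]] proj [[275.56002484 197.84915877]]
plate front [ 0.4754212  -0.15506223  0.016     ] [ 0.58188847 -0.13782777  0.016     ] [ 0.52865484 -0.146445    0.016     ] 0.10785316921423925 yaw of y axis 9.195029490008855
```

The wrist view shows the target lid's corners at (241,115), (302,114), (305,216) and (249,219), with its handle at (275,197), matching the prediction. I'll descend to the handle.

send_rows --commands '[{"slide":[0,-0.007,-0.04],"turn":[0,0,1.2]},{"slide":[0,-0.007,-0.04],"turn":[0,0,1.1]},{"slide":[0,-0.007,-0.04],"turn":[0,0,0]},{"slide":[0,-0.007,-0.04],"turn":[0,0,0]},{"slide":[-0.001,0,-0.04],"turn":[0,0,0]},{"slide":[0,0,0],"turn":[0,0,0]},{"slide":[0,0,0],"turn":[0,0,0]}]'

```text
clock: 2.15
position: [0.4977, -0.3549, 0.1021]
orientation: [[-0.38, 0.925, -0.013], [0.925, 0.38, -0.008], [-0.002, -0.015, -1.0]]
contact_force: [0.6, -0.4, 1.0]
opening: 0.0854
```

```bash
python3 - <<'E'
from h import *
m=camera_model('wrist');f=grab_frame('wrist');cv2.imwrite('pics/w2.png',f)
s=get_state();print(s['position'],s['orientation'])
print(proj(m,[[.5079,-.3434,.024],[.5079,-.3434,.033]]))
E
```

```text
[ 0.49755007 -0.35487763  0.10206298] [[-0.37975554  0.92498695 -0.01359672]
 [ 0.9250848   0.3796825  -0.00770162]
 [-0.00196146 -0.01550285 -0.9998779 ]]
[[301.81430217 213.9911242 ]
 [302.38102133 217.30792647]]
```

View pics/w2.png

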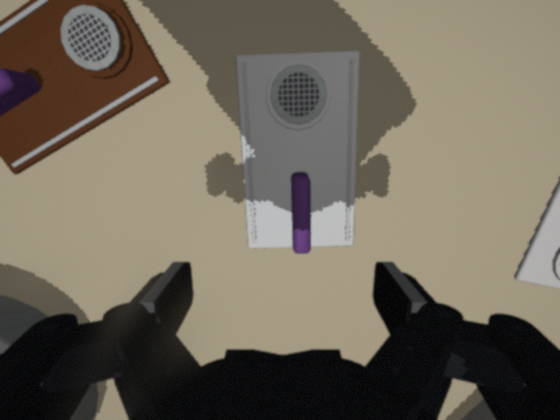

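The wrist view shows the handle at (302,213), as projected, with the fingers straddling the lid. I'll correct the drift and then go down.

send_rows --commands '[{"slide":[0.01,0.011,-0.02],"turn":[0.4,-0.8,1]},{"slide":[0,0,0],"turn":[0,0,0]},{"slide":[0,0,0],"turn":[0,0,0]}]'

```text
clock: 2.58
position: [0.5099, -0.3462, 0.0873]
orientation: [[-0.394, 0.919, 0.007], [0.919, 0.394, -0.006], [-0.008, 0.004, -1.0]]
contact_force: [0.2, 0.2, -0.5]
opening: 0.0854
```

send_rows --commands '[{"slide":[-0.001,0.002,-0.03],"turn":[0,0,0.3]},{"slide":[0,0.001,-0.025],"turn":[0,0,0]},{"slide":[0,0,-0.012],"turn":[0.3,0.3,0]},{"slide":[0,0,0],"turn":[0,0,0]},{"slide":[0,0,0],"turn":[0,0,0]}]'

```text
clock: 3.2
position: [0.5115, -0.3473, 0.0254]
orientation: [[-0.396, 0.918, 0.008], [0.918, 0.396, -0.007], [-0.009, 0.005, -1.0]]
contact_force: [0.8, 0.8, 0.0]
opening: 0.0855
```

send_rows --commands '[{"slide":[-0.003,0.004,-0.01],"turn":[0.3,0.5,0.4]},{"slide":[0,0,-0.004],"turn":[0,0,0]},{"slide":[0,0,0],"turn":[0,0,0]}]'

```text
clock: 3.58
position: [0.509, -0.3435, 0.0119]
orientation: [[-0.403, 0.915, 0.0], [0.915, 0.403, -0.002], [-0.002, -0.001, -1.0]]
contact_force: [0.7, -0.1, 0.4]
opening: 0.0855
```

send_rows --commands '[{"slide":[0,0,-0.001],"turn":[0,0,0]},{"slide":[0,0,0],"turn":[0,0,0]},{"slide":[0,0,0],"turn":[0,0,0]},{"slide":[0,0,0],"turn":[0,0,0]},{"slide":[0,0,0],"turn":[0,0,0]},{"slide":[0,0,0],"turn":[0,0,0]}]' --jaw 1 --squeeze 50

```text
clock: 4.32
position: [0.5092, -0.3438, 0.0113]
orientation: [[-0.403, 0.915, 0.001], [0.915, 0.403, -0.003], [-0.003, -0.0, -1.0]]
contact_force: [0.5, 0.2, -0.3]
opening: 0.0127
```

The lid is gripped. Before moving it, I'll refine the clamp pose from enlarged crops of the frames I already have.

```bash
python3 - <<'E'
from h import *
t=cv2.imread('pics/top0.png');s=cv2.imread('pics/side0.png')
a=cv2.resize(t[190:250,200:325],None,fx=6,fy=6,interpolation=cv2.INTER_CUBIC) #750x360
b=cv2.resize(s[130:290,225:315],None,fx=4,fy=4,interpolation=cv2.INTER_CUBIC) #360x640
b=b[220:]; # start row 185 -> 420 rows
w=cv2.resize(cv2.imread('pics/w1.png')[0:85,290:420],None,fx=3,fy=3)
o=np.zeros((600,800,3),np.uint8);o[:240,:500]=cv2.resize(t[195:245,200:325],(500,200)).repeat(1,0) if 0 else cv2.resize(t[190:250,200:325],(500,240),interpolation=cv2.INTER_CUBIC)
o[:420,500:800]=cv2.resize(s[185:290,235:310],(300,420),interpolation=cv2.INTER_CUBIC)
o[260:260+255,:390]=w
cv2.imwrite('pics/c2.png',cv2.convertScaleAbs(o,alpha=1.4))
E
```

```text
(no output)
```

View pics/c2.png

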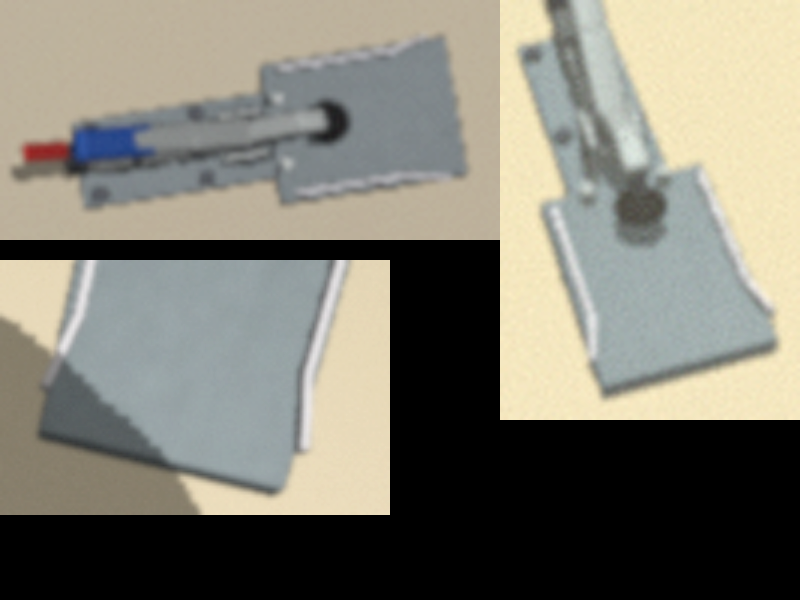

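```bash
cat >> h.py <<'E'
def P(q,L):
    L=np.atleast_2d(np.array(L,float)); a=q[2];R=np.array([[np.cos(a),-np.sin(a)],[np.sin(a),np.cos(a)]]);return np.c_[L[:,:2]@R.T+q[:2],L[:,2]]
E
python3 - <<'E'
from h import *
from scipy.optimize import least_squares
T,S=camera_model('top'),camera_model('side');W=np.load('w1.npy',allow_pickle=True).item()
C=dict(fp=(.06,.056,.016),fm=(.06,-.056,.016),rp=(-.09,.056,.016),rm=(-.09,-.056,.016))
t=lambda u,v:(200+u/4,190+v/4); s=lambda u,v:(235+(u-500)/4,185+v/4); w=lambda u,v:(290+u/3,(v-260)/3)
O=[('top',T,{'fp':t(444,36),'fm':t(467,175),'rp':t(262,65),'rm':t(281,203)},.3),
('side',S,{'fp':s(776,336),'fm':s(601,381),'rp':s(698,168),'rm':s(545,203)},.45),
('wr',W,{'fp':w(276,484),'fm':w(42,430)},1)]
def res(q,O=O):
    return np.concatenate([wt*(proj(m,P(q,[C[k] for k in d]))-np.array(list(d.values()))).ravel() for n,m,d,wt in O])
for sub in (O,O[:1],O[1:2],O[2:]):
    r=least_squares(res,[.519,-.087,-1.41],args=(sub,)); q=r.x
    print([n[0] for n in sub],q.round(4),np.degrees(q[2]).round(2),r.fun.round(1))
    if len(sub)==3: np.save('nest.npy',q); print(P(q,[(.145,0,0),(.04,0,0),(-.212,0,.158),(-.242,0,.092),(-.283,0,.075),(-.255,0,.166)]).round(4))
# top tab pixel check
print(proj(T,P(np.load('nest.npy'),[(-.255,0,.166),(-.212,0,.158)])))
E
```

```text
['top', 'side', 'wr'] [ 0.5177 -0.0883 -1.4088] -80.72 [-0.2 -0.3 -0.1 -0.3 -0.5 -0.2 -0.2 -0.1  0.  -0.1 -0.2  0.3 -0.1 -1.
 -1.  -0.4  2.3  1.1 -2.3 -0.5]
[[ 0.5411 -0.2314  0.    ]
 [ 0.5242 -0.1278  0.    ]
 [ 0.4836  0.1209  0.158 ]
 [ 0.4787  0.1506  0.092 ]
 [ 0.4721  0.191   0.075 ]
 [ 0.4766  0.1634  0.166 ]]
['top'] [ 0.5156 -0.0908 -1.4205] -81.39 [ 0.1  0.   0.1  0.  -0.2 -0.1 -0.   0. ]
['side'] [ 0.5192 -0.0903 -1.4206] -81.39 [ 0.3  0.3 -0.1  0.5  0.4 -0.7 -0.6 -0.3]
['wr'] [ 0.5173 -0.0881 -1.4039] -80.44 [ 2.4  0.7 -2.3 -0.5]
[[209.58317718 227.73358488]
 [224.56428219 225.55544865]]
```

send_rows --commands '[{"slide":[0,0,0.015],"turn":[0,0,0]},{"slide":[0,0,0.025],"turn":[0,0,0]},{"slide":[0.006,0.02,0.025],"turn":[0,0,-3]},{"slide":[0.006,0.02,0.01],"turn":[0,0,-4]},{"slide":[0.006,0.02,0],"turn":[0,0,-4]},{"slide":[0.006,0.02,0],"turn":[0,0,-4]},{"slide":[0,0,0],"turn":[0,0,0]},{"slide":[0,0,0],"turn":[0,0,0]}]'

```text
clock: 5.32
position: [0.5337, -0.2626, 0.0949]
orientation: [[-0.145, 0.989, 0.003], [0.989, 0.145, -0.004], [-0.004, 0.003, -1.0]]
contact_force: [0.2, 0.1, -1.5]
opening: 0.0135
```

send_rows --commands '[{"slide":[0.003,0.015,-0.015],"turn":[0,0,0.4]},{"slide":[0.003,0.014,-0.015],"turn":[0,0,0]},{"slide":[0,0,0],"turn":[0,0,0]},{"slide":[0,0,0],"turn":[0,0,0]}]'

```text
clock: 5.82
position: [0.5387, -0.2327, 0.0618]
orientation: [[-0.152, 0.988, 0.001], [0.988, 0.152, -0.003], [-0.003, 0.001, -1.0]]
contact_force: [-0.4, 0.2, -1.1]
opening: 0.013
```

```bash
python3 - <<'E'
from h import *
s=get_state();print(s['position'],s['orientation'].round(4) if hasattr(s['orientation'],'round') else s['orientation'],s['contact_force'])
a=grab_frame('side')[130:330,190:390];b=grab_frame('wrist')
o=np.zeros((480,800,3),np.uint8);o[:480,:400]=cv2.resize(a,(400,400)).copy() if 0 else cv2.copyMakeBorder(cv2.resize(a,(400,400)),0,80,0,0,0);o[:300,400:]=cv2.resize(b,(400,300))
cv2.imwrite('pics/c3.png',o)
E
```

```text
[ 0.53871503 -0.23271797  0.06176037] [[-1.519e-01  9.884e-01  1.200e-03]
 [ 9.884e-01  1.519e-01 -3.300e-03]
 [-3.400e-03  7.000e-04 -1.000e+00]] [-0.42679222  0.15768988 -1.12152195]
```

View pics/c3.png

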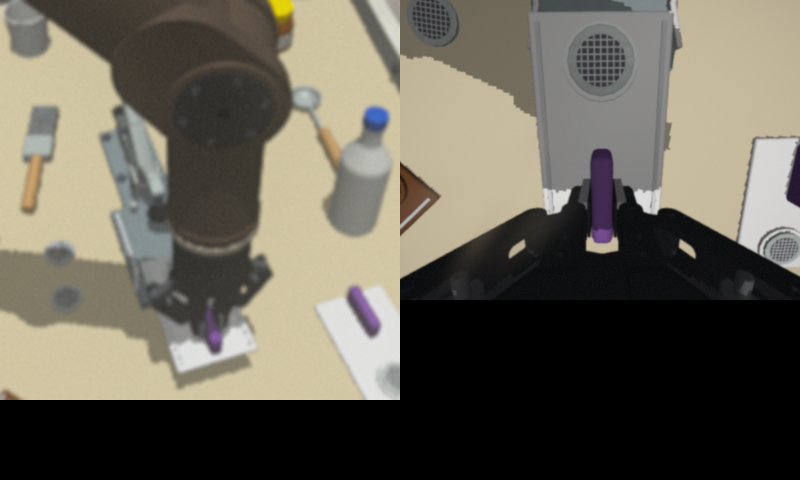

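The wrist view shows the lid held straight in the fingers. The right guide shows just outside the lid edge at about (676,40) in the composite. I'll check the lateral offset against the guides numerically.

```bash
python3 - <<'E'
from h import *
m=camera_model('wrist')
q=np.array([.5175,-.089,np.radians(-81.1)])
k=400/560
pts=[(.045,.0515,.025),(.045,-.0515,.025),(.015,.0475,.025),(.06,.056,.016),(.06,-.056,.016)]
print(proj(m,P(q,pts))*k+[400,0])
f=grab_frame('wrist');cv2.imwrite('pics/w3.png',f)
E
```

```text
[[670.24850456  48.00079407]
 [534.22338622  48.61513029]
 [668.07377459   2.41624757]
 [670.90319452  70.26963756]
 [533.64597471  70.88697091]]
```

```bash
python3 - <<'E'
import cv2
f=cv2.imread('pics/w3.png')[0:110,150:420]
cv2.imwrite('pics/c4.png',cv2.convertScaleAbs(cv2.resize(f,(790,322),interpolation=cv2.INTER_CUBIC),alpha=1.6))
E
```

```text
(no output)
```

View pics/c4.png

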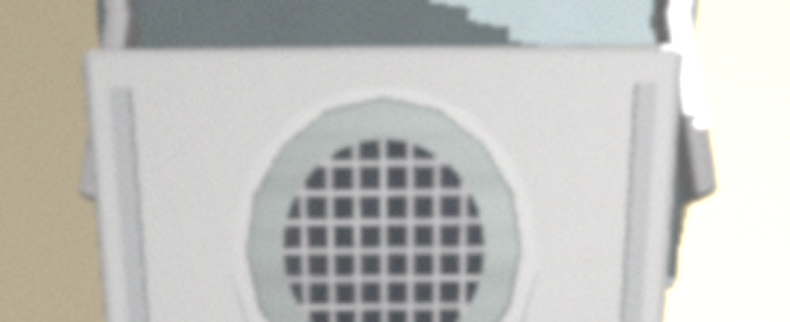

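Guide ends appear at crop columns 80 and 714 (middle 397), while the lid's middle is at 384. So the lid sits about 2.5 mm too far towards nest -y. I'll correct that and lower it.

send_rows --commands '[{"slide":[0.003,0.001,-0.01],"turn":[0,0,0]},{"slide":[0,0,-0.01],"turn":[0,0,0]},{"slide":[0,0,0],"turn":[0,0,0]},{"slide":[0,0,0],"turn":[0,0,0]}]'

```text
clock: 6.48
position: [0.5421, -0.2329, 0.041]
orientation: [[-0.15, 0.989, 0.003], [0.989, 0.15, -0.004], [-0.004, 0.002, -1.0]]
contact_force: [0.9, 0.1, -0.7]
opening: 0.0127
```

send_rows --commands '[{"slide":[-0.001,0.001,-0.007],"turn":[0.2,0.2,0.2]},{"slide":[0,0,-0.003],"turn":[0,0,0]},{"slide":[0,0,-0.001],"turn":[0,0,0]},{"slide":[0,0,0],"turn":[0,0,0]}]'

```text
clock: 6.98
position: [0.5411, -0.232, 0.0295]
orientation: [[-0.154, 0.988, -0.001], [0.988, 0.154, -0.0], [-0.0, -0.001, -1.0]]
contact_force: [0.4, -0.0, -1.9]
opening: 0.0131
```

send_rows --commands '[{"slide":[0,0,-0.0015],"turn":[0,0,0]},{"slide":[0,0,-0.001],"turn":[0,0,0]},{"slide":[0,0,-0.0005],"turn":[0,0,0]},{"slide":[0,0,0],"turn":[0,0,0]}]'

```text
clock: 7.48
position: [0.5414, -0.2321, 0.0268]
orientation: [[-0.154, 0.988, -0.0], [0.988, 0.154, -0.001], [-0.001, -0.0, -1.0]]
contact_force: [-0.9, -0.1, 1.3]
opening: 0.013
```

send_rows --commands '[{"slide":[-0.0016,0.01,0],"turn":[0,0,0]},{"slide":[-0.0016,0.01,0],"turn":[0,0,0]},{"slide":[-0.0016,0.01,0],"turn":[0,0,0]},{"slide":[-0.0016,0.01,0],"turn":[0,0,0]},{"slide":[0,0,0],"turn":[0,0,0]}]'

```text
clock: 8.1
position: [0.5349, -0.1882, 0.0272]
orientation: [[-0.155, 0.988, 0.001], [0.988, 0.155, -0.001], [-0.001, 0.0, -1.0]]
contact_force: [-0.1, 1.2, -0.2]
opening: 0.013
```

send_rows --commands '[{"slide":[-0.0016,0.01,-0.0003],"turn":[0,0,0]},{"slide":[-0.0016,0.01,0],"turn":[0,0,0]},{"slide":[-0.0016,0.01,0],"turn":[0,0,0]},{"slide":[-0.0013,0.008,0],"turn":[0,0,0]},{"slide":[0,0,0],"turn":[0,0,0]}]'

```text
clock: 8.72
position: [0.5287, -0.1479, 0.0272]
orientation: [[-0.155, 0.988, 0.001], [0.988, 0.155, -0.001], [-0.001, 0.001, -1.0]]
contact_force: [-0.1, 2.4, 1.3]
opening: 0.0128
```

send_rows --commands '[{"slide":[-0.0008,0.005,0],"turn":[0,0,0]},{"slide":[-0.0006,0.004,0],"turn":[0,0,0]},{"slide":[-0.0005,0.003,0],"turn":[0,0,0]},{"slide":[0,0,0],"turn":[0,0,0]}]'

```text
clock: 9.22
position: [0.5267, -0.1358, 0.0272]
orientation: [[-0.154, 0.988, 0.001], [0.988, 0.154, -0.002], [-0.002, 0.001, -1.0]]
contact_force: [-0.5, 0.6, 2.6]
opening: 0.0124
```

send_rows --commands '[{"slide":[-0.0003,0.002,0],"turn":[0,0,0]},{"slide":[-0.0003,0.002,0],"turn":[0,0,0]},{"slide":[-0.0003,0.002,0],"turn":[0,0,0]},{"slide":[0,0,0],"turn":[0,0,0]}]'

```text
clock: 9.72
position: [0.5257, -0.1299, 0.0272]
orientation: [[-0.153, 0.988, 0.001], [0.988, 0.153, -0.002], [-0.002, 0.001, -1.0]]
contact_force: [0.8, -0.6, 1.7]
opening: 0.0129
```

send_rows --commands '[{"slide":[-0.0002,0.0015,0],"turn":[0,0,0]},{"slide":[-0.0002,0.0015,0],"turn":[0,0,0]},{"slide":[0,0,0],"turn":[0,0,0]}]'

```text
clock: 10.1
position: [0.5253, -0.1293, 0.0272]
orientation: [[-0.151, 0.989, 0.002], [0.989, 0.151, -0.004], [-0.004, 0.001, -1.0]]
contact_force: [0.0, -0.0, 1.9]
opening: 0.0131
```

send_rows --commands '[{"slide":[-0.0005,0.003,0],"turn":[0,0,0]}]'

```text
clock: 10.22
position: [0.5252, -0.1289, 0.0275]
orientation: [[-0.149, 0.989, 0.003], [0.989, 0.149, -0.007], [-0.007, 0.001, -1.0]]
contact_force: [2.2, -15.6, 3.3]
opening: 0.0132
```

send_rows --commands '[{"slide":[-0.0007,0.004,0],"turn":[0,0,0]}]'

```text
clock: 10.35
position: [0.5251, -0.1289, 0.028]
orientation: [[-0.146, 0.989, 0.004], [0.989, 0.146, -0.011], [-0.012, 0.002, -1.0]]
contact_force: [1.6, -16.9, 4.2]
opening: 0.013
```

```bash
python3 - <<'E'
from h import *
s=get_state();print(s['clock'],s['position'],np.round(s['orientation'],4).tolist(),s['contact_force'],s['ft_torque'])
E
```

```text
10.35 [ 0.52507138 -0.12885529  0.02796535] [[-0.1461, 0.9893, 0.0039], [0.9892, 0.1462, -0.0113], [-0.0117, 0.0023, -0.9999]] [  1.58691224 -16.92350037   4.17195985] [-3.46873398 -0.13988205  0.13759825]
```

send_rows --commands '[{"slide":[0,0,-0.0005],"turn":[0.7,0.2,0]},{"slide":[-0.0003,0.002,0],"turn":[0.2,0,0]},{"slide":[-0.0005,0.003,0],"turn":[0.3,0,0]}]'

```text
clock: 10.72
position: [0.5248, -0.1289, 0.0277]
orientation: [[-0.143, 0.99, 0.002], [0.99, 0.143, 0.005], [0.004, 0.003, -1.0]]
contact_force: [1.8, -14.8, -0.2]
opening: 0.0132
```

```bash
python3 - <<'E'
from h import *
s=get_state();print(s['clock'],s['position'],np.round(s['orientation'],4).tolist(),s['contact_force'],s['ft_torque'])
E
```

```text
10.725 [ 0.52477667 -0.12885137  0.02767541] [[-0.1426, 0.9898, 0.002], [0.9898, 0.1426, 0.0048], [0.0044, 0.0026, -1.0]] [  1.81673988 -14.75123949  -0.21224264] [-3.44668928 -0.33564523  0.19369793]
```

send_rows --commands '[{"slide":[-0.0003,0.002,-0.0003],"turn":[-0.2,0.1,0.5]},{"slide":[-0.0005,0.003,0],"turn":[0.2,0,0.6]}]'

```text
clock: 10.98
position: [0.5255, -0.1288, 0.0279]
orientation: [[-0.157, 0.988, 0.003], [0.988, 0.157, -0.0], [-0.001, 0.003, -1.0]]
contact_force: [3.0, -13.0, 1.0]
opening: 0.0128
```

```bash
python3 - <<'E'
from h import *
s=get_state();print(s['clock'],s['position'],np.round(s['orientation'],4).tolist(),s['contact_force'],s['ft_torque'])
f=grab_frame('wrist');cv2.imwrite('pics/w5.png',f)
E
```

```text
10.975 [ 0.52547453 -0.12878059  0.02787232] [[-0.1574, 0.9875, 0.0035], [0.9875, 0.1574, -0.0002], [-0.0008, 0.0034, -1.0]] [  2.97394555 -13.00060837   0.99896972] [-2.94529017 -0.66308833 -0.34069736]
```

View pics/w5.png

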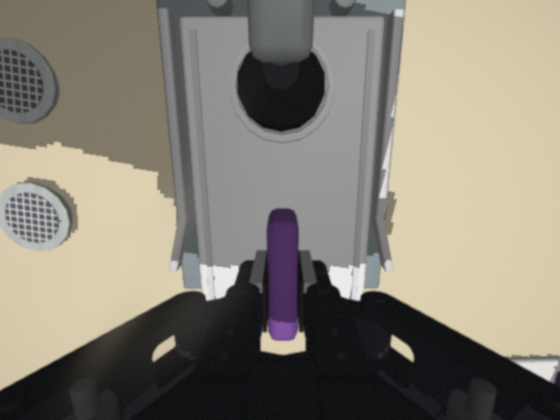

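The wrist view shows the lid centred between the guides, its end edge at row 17 just at the pins (220,3) and (343,3), with the pad over the vent. The torque flips sign with yaw, so both pins react. I'll square up and press once more.

send_rows --commands '[{"slide":[-0.0003,0.002,-0.0003],"turn":[0,0,-0.5]},{"slide":[-0.0005,0.0035,0],"turn":[0.2,0,-0.2]}]'

```text
clock: 11.28
position: [0.525, -0.1288, 0.0279]
orientation: [[-0.141, 0.99, 0.005], [0.99, 0.141, -0.002], [-0.003, 0.004, -1.0]]
contact_force: [1.2, -16.3, 1.9]
opening: 0.0131
```

```bash
python3 - <<'E'
from h import *
s=get_state();print(s['clock'],s['position'],np.round(s['orientation'],4).tolist(),s['contact_force'],s['ft_torque'])
E
```

```text
11.275 [ 0.52496385 -0.12881559  0.02790743] [[-0.1411, 0.99, 0.0047], [0.99, 0.1411, -0.0024], [-0.003, 0.0043, -1.0]] [  1.181675   -16.26379416   1.88023194] [-3.55823075 -0.04217585  0.25716765]
```

send_rows --commands '[{"slide":[-0.0005,0.0035,0],"turn":[0,0,0.35]}]'

```text
clock: 11.4
position: [0.5249, -0.1288, 0.0282]
orientation: [[-0.145, 0.989, 0.006], [0.989, 0.145, -0.006], [-0.007, 0.005, -1.0]]
contact_force: [1.5, -15.0, 1.5]
opening: 0.013
```

```bash
python3 - <<'E'
from h import *
s=get_state();print(s['clock'],s['position'],np.round(s['orientation'],4).tolist(),s['contact_force'],s['ft_torque'])
E
```

```text
11.4 [ 0.52486213 -0.12882642  0.02819483] [[-0.1446, 0.9895, 0.0058], [0.9895, 0.1446, -0.0061], [-0.0068, 0.0049, -1.0]] [  1.50010097 -14.99557412   1.49283389] [-3.03022645 -0.2973197   0.05127213]
```

send_rows --commands '[{"slide":[0,0,0],"turn":[0,0,0]},{"slide":[0,0,0],"turn":[0,0,0]},{"slide":[0,0,0],"turn":[0,0,0]},{"slide":[0,0,0],"turn":[0,0,0]}]' --jaw -1

```text
clock: 11.9
position: [0.5245, -0.126, 0.0278]
orientation: [[-0.147, 0.989, 0.005], [0.989, 0.147, -0.003], [-0.004, 0.005, -1.0]]
contact_force: [0.3, 0.6, -0.2]
opening: 0.0836
```

Both pins take load: about 15 N with near-zero torque and no more travel. The lid is released. I'll rise straight up, then move over the blue handle while closing the fingers.

send_rows --commands '[{"slide":[0,0,0.02],"turn":[0,0,0]},{"slide":[0,0,0.03],"turn":[0,0,0]},{"slide":[0,0,0.04],"turn":[0,0,0]},{"slide":[0,0,0.05],"turn":[0,0,0]},{"slide":[0,0,0.05],"turn":[0,0,0]},{"slide":[0,0,0],"turn":[0,0,0]}]'

```text
clock: 12.65
position: [0.5229, -0.1232, 0.2228]
orientation: [[-0.15, 0.989, 0.003], [0.989, 0.15, -0.001], [-0.001, 0.002, -1.0]]
contact_force: [0.6, 0.0, -0.3]
opening: 0.0856
```

send_rows --commands '[{"slide":[-0.006,0.04,0],"turn":[0,0,0]},{"slide":[-0.006,0.04,0],"turn":[0,0,0]},{"slide":[-0.006,0.04,0],"turn":[0,0,0]},{"slide":[-0.006,0.04,0],"turn":[0,0,0]},{"slide":[-0.006,0.04,0],"turn":[0,0,0]},{"slide":[-0.003,0.02,0],"turn":[0,0,0]},{"slide":[0,0,0],"turn":[0,0,0]},{"slide":[0,0,0],"turn":[0,0,0]}]' --jaw 1

```text
clock: 13.65
position: [0.484, 0.1023, 0.2163]
orientation: [[-0.15, 0.989, -0.006], [0.989, 0.15, -0.002], [-0.001, -0.006, -1.0]]
contact_force: [-0.5, -0.5, 0.5]
opening: -0.0
```

```bash
python3 - <<'E'
from h import *
s=get_state();print(s['position'],np.round(s['orientation'],4).tolist())
m=camera_model('wrist');f=grab_frame('wrist')
t=grab_frame('top')
q=[.519,-.0892,np.radians(-81.6)]
print(proj(m,P(q,[(-.212,0,.158),(-.193,0,.15),(-.231,0,.158),(-.255,0,.166),(-.03,0,.086)])).round(0),proj(m,[s['position']]))
s2=grab_frame('side')
o=np.zeros((420,800,3),np.uint8);o[:,:560]=f;o[:240,560:]=cv2.resize(s2[150:270,210:330],(240,240))
cv2.imwrite('pics/w6.png',o)
E
```

```text
[0.48402974 0.10228448 0.2163388 ] [[-0.1501, 0.9887, -0.006], [0.9887, 0.1501, -0.0017], [-0.0008, -0.0061, -1.0]]
[[292. 207.]
 [292. 230.]
 [293. 179.]
 [293. 143.]
 [289. 355.]] [[281.71590109 267.64359936]]
```

View pics/w6.png

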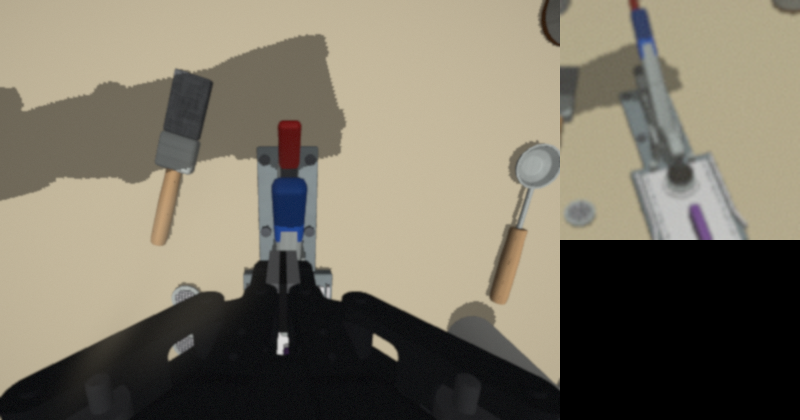

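The wrist view shows the blue handle at (290,178)–(290,240) and the red tab at (289,145), within about 1 mm of prediction. The lid lies in the clamp.

send_rows --commands '[{"slide":[0.003,0.019,0],"turn":[0,0,0]},{"slide":[0,0,-0.02],"turn":[0,0,-0.2]},{"slide":[0,0,-0.02],"turn":[0,0,0]},{"slide":[0,0,0],"turn":[0,0,0]}]'

```text
clock: 14.3
position: [0.4889, 0.1177, 0.1761]
orientation: [[-0.139, 0.99, -0.004], [0.99, 0.139, -0.002], [-0.002, -0.004, -1.0]]
contact_force: [0.2, 1.1, 0.2]
opening: -0.0001
```

send_rows --commands '[{"slide":[-0.002,0.003,-0.008],"turn":[0,0,0]},{"slide":[0,0,-0.005],"turn":[0,0,0]},{"slide":[0,0,-0.004],"turn":[0,0,0]}]'

```text
clock: 14.68
position: [0.4883, 0.1206, 0.1603]
orientation: [[-0.137, 0.991, -0.001], [0.991, 0.137, -0.002], [-0.001, -0.001, -1.0]]
contact_force: [-0.3, 0.2, 4.5]
opening: 0.0001
```

send_rows --commands '[{"slide":[-0.0006,0.004,-0.006],"turn":[0,0,0]},{"slide":[-0.0006,0.004,-0.006],"turn":[0,0,0]},{"slide":[-0.0005,0.0035,-0.006],"turn":[0,0,0]}]'

```text
clock: 15.05
position: [0.4871, 0.1316, 0.1426]
orientation: [[-0.136, 0.991, 0.001], [0.991, 0.136, -0.003], [-0.003, 0.0, -1.0]]
contact_force: [-2.2, -3.8, 10.6]
opening: -0.0002
```

send_rows --commands '[{"slide":[-0.0005,0.0035,-0.007],"turn":[0,0,0]},{"slide":[-0.0004,0.003,-0.007],"turn":[0,0,0]},{"slide":[-0.0003,0.0025,-0.007],"turn":[0,0,0]}]'

```text
clock: 15.42
position: [0.4854, 0.1408, 0.1214]
orientation: [[-0.136, 0.991, 0.001], [0.991, 0.136, -0.004], [-0.004, 0.0, -1.0]]
contact_force: [-2.2, -1.5, 3.9]
opening: -0.0005
```

send_rows --commands '[{"slide":[-0.0003,0.0025,-0.006],"turn":[0,0,0]},{"slide":[-0.0003,0.002,-0.006],"turn":[0,0,0]},{"slide":[-0.0002,0.0015,-0.005],"turn":[0,0,0]}]'

```text
clock: 15.8
position: [0.4842, 0.1472, 0.1029]
orientation: [[-0.136, 0.991, 0.0], [0.991, 0.136, -0.005], [-0.005, -0.0, -1.0]]
contact_force: [0.1, -0.4, 0.2]
opening: 0.0
```

send_rows --commands '[{"slide":[-0.0001,0.001,-0.004],"turn":[0,0,0]},{"slide":[-0.0001,0.001,-0.003],"turn":[0,0,0]}]'

```text
clock: 16.05
position: [0.484, 0.1497, 0.0951]
orientation: [[-0.137, 0.991, 0.0], [0.991, 0.137, -0.004], [-0.004, -0.0, -1.0]]
contact_force: [-0.4, -0.4, -0.5]
opening: -0.0003
```

send_rows --commands '[{"slide":[0,0,-0.003],"turn":[0,0,0]}]'

```text
clock: 16.18
position: [0.4842, 0.1503, 0.0922]
orientation: [[-0.137, 0.991, 0.001], [0.991, 0.137, -0.003], [-0.004, 0.0, -1.0]]
contact_force: [-1.3, 0.5, 8.8]
opening: 0.0002
```

send_rows --commands '[{"slide":[0,0,0.02],"turn":[0,0,0]},{"slide":[0,0,0.03],"turn":[0,0,0]},{"slide":[0,0.005,0.03],"turn":[0,0,0]},{"slide":[-0.001,0.01,0.01],"turn":[0,0,0]},{"slide":[-0.001,0.01,0],"turn":[0,0,0]},{"slide":[0,0,0],"turn":[0,0,0]},{"slide":[0,0,0],"turn":[0,0,0]}]' --jaw -1

```text
clock: 17.05
position: [0.4805, 0.1759, 0.1815]
orientation: [[-0.137, 0.991, -0.003], [0.991, 0.137, -0.005], [-0.004, -0.004, -1.0]]
contact_force: [0.1, -0.7, 0.2]
opening: 0.0854
```

```bash
python3 - <<'E'
from h import *
s=get_state();print(s['clock'],s['position'],np.round(s['orientation'],4).tolist())
m=camera_model('wrist');f=grab_frame('wrist')
q=[.519,-.0892,np.radians(-81.6)]
print('locked',proj(m,P(q,[(-.242,0,.092),(-.283,0,.075)])).round(0),'open',proj(m,P(q,[(-.212,0,.158),(-.255,0,.166)])).round(0))
s2=grab_frame('side')
o=np.zeros((420,800,3),np.uint8);o[:,:560]=f;o[:400,560:]=cv2.resize(s2[100:250,210:300],(240,400))
cv2.imwrite('pics/w7.png',o)
hsv=cv2.cvtColor(f,cv2.COLOR_BGR2HSV)
k=(((hsv[...,0]<8)|(hsv[...,0]>172))&(hsv[...,1]>150)&(hsv[...,2]>50))
ys,xs=np.nonzero(k);print(len(xs),xs.mean(),ys.mean(),xs.min(),xs.max(),ys.min(),ys.max())
E
```

```text
17.05 [0.48054969 0.1759047  0.18148754] [[-0.1371, 0.9905, -0.0032], [0.9905, 0.1371, -0.0049], [-0.0045, -0.0038, -1.0]]
locked [[282. 249.]
 [282. 195.]] open [[282. 332.]
 [281. 276.]]
614 278.21661237785014 198.2671009771987 271 286 177 219
```

View pics/w7.png

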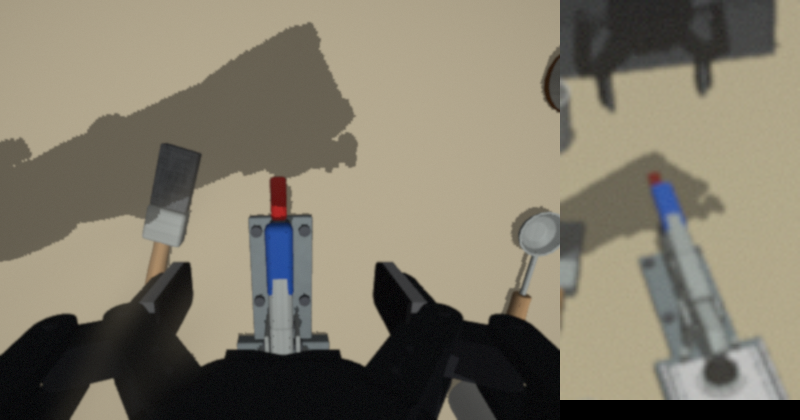

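The wrist view shows the lever down and locked with the hand off it: red tab at (278,198), predicted for locked (282,195). The side view agrees. I'll go down to pinch the tab.

send_rows --commands '[{"slide":[-0.006,0.017,0],"turn":[0,0,0]},{"slide":[0,0,-0.03],"turn":[0,0,0.2]},{"slide":[0,0,-0.03],"turn":[0,0,0]},{"slide":[0,0,0],"turn":[0,0,0]},{"slide":[0,0,0],"turn":[0,0,0]}]'

```text
clock: 17.77
position: [0.4749, 0.1918, 0.12]
orientation: [[-0.138, 0.99, -0.004], [0.99, 0.138, -0.005], [-0.005, -0.004, -1.0]]
contact_force: [0.4, 0.4, 0.2]
opening: 0.0858
```

```bash
python3 - <<'E'
from h import *
s=get_state();print(s['clock'],s['position'],np.round(s['orientation'],4).tolist())
m=camera_model('wrist');f=grab_frame('wrist')
hsv=cv2.cvtColor(f,cv2.COLOR_BGR2HSV)
k=(((hsv[...,0]<8)|(hsv[...,0]>172))&(hsv[...,1]>150)&(hsv[...,2]>50))
ys,xs=np.nonzero(k);print(len(xs),xs.mean(),ys.mean(),xs.min(),xs.max(),ys.min(),ys.max())
print('tab end',onz(m,(xs[ys<ys.min()+4].mean(),ys.min()),.073),'mid',onz(m,(xs.mean(),ys.mean()),.0785))
E
```

```text
17.775 [0.47491676 0.19184904 0.11997958] [[-0.138, 0.9904, -0.0037], [0.9904, 0.138, -0.0055], [-0.0049, -0.0044, -1.0]]
990 281.7121212121212 242.6888888888889 272 292 217 268
tab end [0.47257201 0.20500427 0.073     ] mid [0.47497913 0.18948984 0.0785    ]
```

send_rows --commands '[{"slide":[0,0,-0.03],"turn":[0,0,0]},{"slide":[0,0.001,-0.022],"turn":[0.2,-0.2,0]},{"slide":[0,0,-0.005],"turn":[0,0,0]},{"slide":[0,0,0],"turn":[0,0,0]}]'

```text
clock: 18.32
position: [0.4784, 0.1937, 0.0664]
orientation: [[-0.136, 0.991, 0.007], [0.991, 0.136, 0.001], [-0.0, 0.007, -1.0]]
contact_force: [0.8, 0.2, -0.0]
opening: 0.0857
```

send_rows --commands '[{"slide":[-0.004,-0.001,-0.005],"turn":[0,0.2,0]},{"slide":[0,0,0],"turn":[0,0,0]},{"slide":[0,0,0],"turn":[0,0,0]}]'

```text
clock: 18.7
position: [0.4753, 0.1931, 0.0632]
orientation: [[-0.136, 0.991, 0.007], [0.991, 0.136, 0.002], [0.001, 0.007, -1.0]]
contact_force: [-0.1, 0.7, -0.5]
opening: 0.0856
```

send_rows --commands '[{"slide":[-0.0005,0,-0.002],"turn":[0,0.2,0]},{"slide":[0,0,0],"turn":[0,0,0]},{"slide":[0,0,0],"turn":[0,0,0]},{"slide":[0,0,0],"turn":[0,0,0]},{"slide":[0,0,0],"turn":[0,0,0]},{"slide":[0,0,0],"turn":[0,0,0]}]' --jaw 1 --squeeze 20

```text
clock: 19.45
position: [0.4744, 0.1932, 0.0612]
orientation: [[-0.137, 0.991, 0.002], [0.991, 0.137, 0.001], [0.001, 0.002, -1.0]]
contact_force: [-0.7, -0.5, 0.9]
opening: 0.0138
```

send_rows --commands '[{"slide":[0,0,0.005],"turn":[0,0,0]},{"slide":[0,0,0.005],"turn":[0,0,0]},{"slide":[0,0,0.005],"turn":[0,0,0]}]'

```text
clock: 19.82
position: [0.4742, 0.1916, 0.0763]
orientation: [[-0.136, 0.991, 0.001], [0.991, 0.136, -0.001], [-0.001, 0.001, -1.0]]
contact_force: [1.2, -2.8, -3.3]
opening: 0.0133
```

send_rows --commands '[{"slide":[0,-0.001,0.005],"turn":[0,0,0]},{"slide":[0,-0.001,0.005],"turn":[0,0,0]}]'

```text
clock: 20.08
position: [0.4747, 0.19, 0.0876]
orientation: [[-0.136, 0.991, 0.002], [0.991, 0.136, 0.0], [-0.0, 0.002, -1.0]]
contact_force: [-0.7, -1.5, -0.4]
opening: 0.0136
```

send_rows --commands '[{"slide":[0.0002,-0.0015,0.008],"turn":[0,0,0]},{"slide":[0.0003,-0.002,0.008],"turn":[0,0,0]},{"slide":[0.0004,-0.0025,0.008],"turn":[0,0,0]}]'

```text
clock: 20.45
position: [0.4758, 0.1835, 0.1138]
orientation: [[-0.136, 0.991, 0.003], [0.991, 0.136, 0.0], [-0.0, 0.003, -1.0]]
contact_force: [-0.7, -1.9, 0.7]
opening: 0.0132
```

send_rows --commands '[{"slide":[0.0005,-0.003,0.008],"turn":[0,0,0]},{"slide":[0.0005,-0.0035,0.008],"turn":[0,0,0]},{"slide":[0.0006,-0.004,0.008],"turn":[0,0,0]}]'

```text
clock: 20.82
position: [0.4774, 0.1732, 0.1396]
orientation: [[-0.137, 0.991, 0.003], [0.991, 0.137, 0.001], [0.001, 0.003, -1.0]]
contact_force: [-0.6, -0.4, 0.1]
opening: 0.0134
```

send_rows --commands '[{"slide":[0.0005,-0.004,0.005],"turn":[0,0,0]},{"slide":[0.0005,-0.003,0.004],"turn":[0,0,0]}]'

```text
clock: 21.08
position: [0.4785, 0.1673, 0.1499]
orientation: [[-0.138, 0.99, 0.004], [0.99, 0.138, 0.004], [0.003, 0.005, -1.0]]
contact_force: [-2.1, 1.2, 0.8]
opening: 0.0132
```

Nearly at the open stop. I'll let go and rise clear.

send_rows --commands '[{"slide":[0,0,0],"turn":[0,0,0]},{"slide":[0,0,0],"turn":[0,0,0]},{"slide":[0,0,0],"turn":[0,0,0]},{"slide":[0,0,0],"turn":[0,0,0]},{"slide":[0,0,0.03],"turn":[0,0,0]},{"slide":[0,0,0.04],"turn":[0,0,0]},{"slide":[0,0,0.04],"turn":[0,0,0]},{"slide":[0,0,0.03],"turn":[0,0,0]}]' --jaw -1

```text
clock: 22.08
position: [0.4763, 0.1647, 0.2903]
orientation: [[-0.137, 0.991, -0.003], [0.991, 0.137, -0.0], [0.0, -0.003, -1.0]]
contact_force: [0.4, -0.3, -1.0]
opening: 0.0854
```

send_rows --commands '[{"slide":[-0.02,0.04,0],"turn":[0,0,0]},{"slide":[-0.02,0.04,0],"turn":[0,0,0]},{"slide":[-0.02,0.04,0],"turn":[0,0,0]},{"slide":[0,0,0],"turn":[0,0,0]}]'

```text
clock: 22.58
position: [0.4158, 0.288, 0.2931]
orientation: [[-0.134, 0.991, 0.002], [0.991, 0.134, 0.002], [0.002, 0.002, -1.0]]
contact_force: [0.6, -0.5, -0.6]
opening: 0.0851
```

```bash
python3 - <<'E'
from h import *
s=get_state();print(s['clock'],s['position'],s['contact_force'])
t=grab_frame('top');d=grab_frame('side')
q=[.519,-.0892,np.radians(-81.6)]
for n in('top','side'): print(n,proj(camera_model(n),P(q,[(-.212,0,.158),(-.255,0,.166),(-.242,0,.092),(-.283,0,.075),(-.045,0,.027),(.04,0,.049)])).round(0).tolist())
o=np.zeros((600,800,3),np.uint8)
o[:,:400]=cv2.resize(d[130:280,215:315],(400,600),interpolation=cv2.INTER_CUBIC)
o[:300,400:]=cv2.resize(t,(400,300),interpolation=cv2.INTER_AREA)
o[300:550,400:]=cv2.resize(t[180:260,200:328],(400,250),interpolation=cv2.INTER_CUBIC)
cv2.imwrite('pics/end.png',o)
E
```

```text
22.575 [0.41576012 0.28797245 0.29314139] [ 0.60161956 -0.5375097  -0.61568664]
top [[225.0, 224.0], [210.0, 226.0], [217.0, 227.0], [204.0, 230.0], [281.0, 220.0], [308.0, 215.0]]
side [[251.0, 160.0], [247.0, 148.0], [250.0, 172.0], [247.0, 168.0], [270.0, 240.0], [280.0, 260.0]]
```

View pics/end.png

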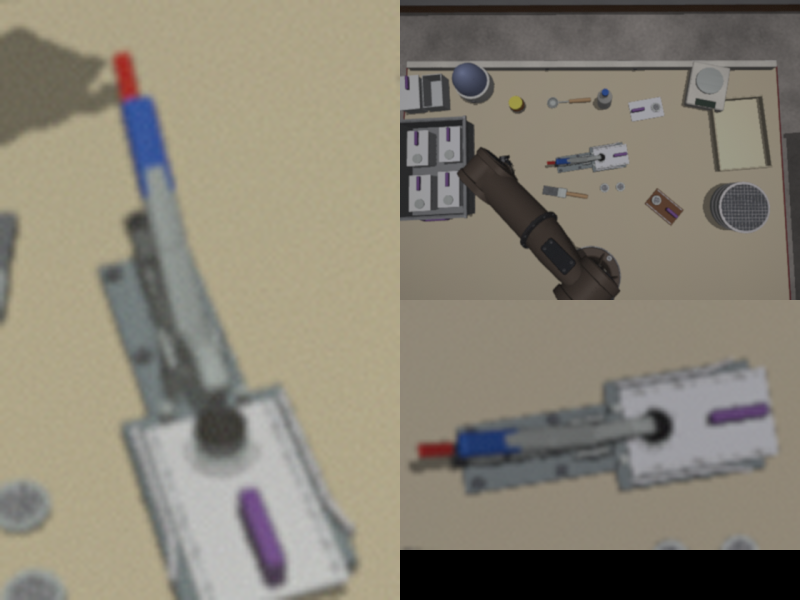

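The final picture shows the tab at the open position: side pixel (246,149), predicted (247,148). The lid lies in the guides and the bystanders are in place. I'll check numerically whether the lid crept during clamping, comparing the purple handle before and after.

```bash
python3 - <<'E'
from h import *
a=cv2.resize(cv2.imread('pics/w6.png')[:240,560:],(120,120),interpolation=cv2.INTER_AREA)
b=grab_frame('side')[150:270,210:330]; b=cv2.resize(cv2.resize(b,(240,240)),(120,120),interpolation=cv2.INTER_AREA)
for i in(a,b):
    h=cv2.cvtColor(i,cv2.COLOR_BGR2HSV).astype(int);k=(abs(h[...,0]-140)<18)&(h[...,1]>70)
    w=k*1.;ys,xs=np.nonzero(k);print(len(xs),xs.mean()+210,ys.mean()+150)
g=[cv2.cvtColor(i,cv2.COLOR_BGR2GRAY).astype(np.float32)[80:,35:95] for i in(a,b)]
print(cv2.phaseCorrelate(*g,cv2.createHanningWindow((60,40),cv2.CV_32F)))
S=camera_model('side');q=[.519,-.0892,np.radians(-81.6)]
print(proj(S,P(q,[(.04,0,.04),(.041,0,.04)])))
E
```

```text
76 279.1842105263158 260.0263157894737
80 277.975 255.925
((0.058904634692357405, -0.3207888200921616), 1.0281246356169382)
[[279.87924653 262.56927181]
 [280.00340559 262.89621334]]
```

```bash
python3 - <<'E'
from h import *
a=cv2.resize(cv2.imread('pics/w6.png')[:240,560:],(120,120),interpolation=cv2.INTER_AREA)
b=cv2.imread('pics/end.png')  # not used for scale
b=grab_frame('side')[150:270,210:330]; b=cv2.resize(cv2.resize(b,(240,240)),(120,120),interpolation=cv2.INTER_AREA)
for i in(a,b):
    i=i.astype(float)[95:120,55:85]; k=np.clip((i[...,0]+i[...,2])/2-i[...,1]-8,0,None)
    k[k<12]=0; ys,xs=np.nonzero(k); print(k.sum().round(),(k*np.arange(30)).sum()/k.sum()+265,(k.T*np.arange(25)).sum()/k.sum()+245,'top row',[(r+245,k[r].sum().round()) for r in range(4,14)])
E
```

```text
2682.0 279.7906413124534 261.15212527964206 top row [(249, np.float64(0.0)), (250, np.float64(0.0)), (251, np.float64(0.0)), (252, np.float64(28.0)), (253, np.float64(112.0)), (254, np.float64(141.0)), (255, np.float64(162.0)), (256, np.float64(154.0)), (257, np.float64(151.0)), (258, np.float64(162.0))]
2606.0 279.7537900594895 261.1074649779313 top row [(249, np.float64(0.0)), (250, np.float64(0.0)), (251, np.float64(0.0)), (252, np.float64(40.0)), (253, np.float64(112.0)), (254, np.float64(137.0)), (255, np.float64(150.0)), (256, np.float64(144.0)), (257, np.float64(146.0)), (258, np.float64(158.0))]
```

The handle hasn't moved (under 0.1 px, about 0.2 mm), so the lid is still home. I'll hand the job in.

```bash
python3 -c "
from rig import ticket; print(ticket.finish_job())"
```

```text
the job is handed in; nothing more can be done
None
```

The lid is in the clamp with its vent pressed, and the clamp has been locked, released and left open. I handed the job in at about 23 s of the 67 s allowed.

- **Seating the lid:** I took the near white lid by its purple handle and slid it in, vent end first. It was pressed home at about 15 N. The position stopped advancing and the torque swung both ways with yaw, so both pins were reacting.
- **Locking the clamp:** I pushed the blue handle along its arc. The push peaked at about 11 N in my readings, then fell to zero as it snapped over. A last touch of about 9 N found it on its stop, and it stayed down with the hand off. I did not press the vent with the fingers.
- **Releasing the clamp:** I pinched the red tab, lifted it, followed the handle up and let go just short of its open position.

**Last checks:**
- **Clamp:** the tab was about 1 px from its predicted open position.
- **Lid:** its handle had moved less than 0.1 px (about 0.2 mm) since it was seated. Two earlier versions of this check disagreed: one colour mask showed about a 4 px shift and a phase correlation about 0.3 px. I put the first down to stray pixels in the mask and the second possibly to arm shadow.
- **Bench:** everything visible in the last pictures was where it had been. The cup was hidden behind the arm, so I could not check it.
- **Vent depth:** I did not measure it directly; I inferred it from the force rise and the snap over centre.

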